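Put the checkout scale's test weights back in their block by size

ROBOT

A 7-joint arm with a two-finger parallel gripper is mounted at the origin on the work surface. World frame = base frame: x ahead of the robot, y to its left, z up, the work surface at z = 0. Lengths are in m, angles in rad, forces in N, time in s.
With the tool pointing down it reaches from about 0.4 to 0.85 m from the base axis. Payload 4.5 kg.
Tool frame: the origin (TCP) lies at the very end of the fingers, on their centre line; the grasp point (between the pads) lies 19 mm behind it (r.pinch_z is the distance from the TCP to the grasp point, in m); z points along the fingers, y is the line along which they close (so a half turn about z gives the same grasp; the last joint's range is limited). The gripper opens to 88 mm and grips with 3 to 60 N. Pads are 18 mm wide; open, the fingers measure 123 mm over their backs; the gripper's body (75 mm by 187 mm) begins 45 mm behind the grasp point.
Start: joints at [1.159, 0.689, -0.195, 1.565, 0.157, 0.902, -0.215], TCP at [0.27, -0.564, 0.239] pointing down, gripper open.
Joint ranges: [-3.01, 3.01], [-0.46, 2.08], [-1.47, 1.51], [0.13, 2.56], [-1, 4.14], [0.04, 2.09], [-2.66, 2.66]. Speed limits (rad/s): [2.57, 2.57, 3.14, 3.14, 3.14, 3.14, 3.14].

INTERFACE

Orientations are given as a unit quaternion [x, y, z, w].
In Python, from plant import r, cams gives the robot as it stands.
- The arm moves only by the shell command python3 -m pendant 'ROWS' [FORCE]. ROWS is JSON, a list of rows, each a list of 3 entries, a list of its own where there are three numbers: the closure, from -1 (fully open) to 1 (shut), then the shift along the tool's x, y, z in mm, then the turn, a rotation vector about the tool's x, y, z in degrees. A call has 1 to 8 rows; each row shifts and turns the commanded pose from where the row before left it, along the tool's axes as they then stand; what a row does not reach is not made up. A row lasts 1/8 s, in which the tool goes at most 62.5 mm and 10.7 degrees, less where a joint would pass 70% of its speed; a pose out of reach is approached as far as the arm can. A call with a gripper value outside its range is refused whole. The fingers move at their own pace and stop on an object; FORCE is the grip in N (left out, the last holds). Time passes only in rows, so rows that do not move let the fingers close. It gives the time, the measured TCP pose, the force, the opening and the grip force at its end, in the units of the state.
- r.get_state(): the state, without advancing time (a new reading comes with each control period).
- cams.snapshot(name): name is "side" or "top"; returns a dict with "img" (420x560x3 uint8, red, green, blue), "camera_matrix" (3x3 intrinsics, pixels), "camera_from_world" (4x4, takes a point from world to camera coordinates). Camera axes: x right, y up, looking along -z (the intrinsics and any distortion apply to the point x, -y, -z); pixel columns grow to the right and rows downward; lengths in m; the calibration is good to about 2 mm. A picture is of the moment at which its call begins. There is no depth.
- r.finish_job(): hands the job in; it is judged then, once.
The state is a dict: "clock": time; "q": joint angles; "qd": joint speeds; "joint_torque": joint torques, N m; "tool_pos": TCP position; "eef_rot": TCP orientation; "contact_force": force on the tool from outside, world axes, zero at the start; "moment": the same for the moment, N m; "opening": opening from 0.0 (shut) to 1.0 (fully open); "finger_force": force on a finger pad.
Only numpy, scipy, OpenCV 4.12 (cv2) and the standard library are available. Lean on these libraries where they do the work, as an engineer would, in place of code of your own. Each camera call takes 0.05 s, during which the arm holds its last target. There are 200 camera calls.

TASK

The checkout scale has been tested: put the four brass test weights from its platter back into their wooden block, in order of size, the largest weight in the largest well down to the smallest in the smallest. Each must stand upright on the floor of its own well; set them down rather than dropping them, knock none over, and leave the receipt roll and the screwdriver where they are.

Things in the scene. Friction and masses are not known exactly. Their poses are not given: they have to be found in the camera images.
- weight_two_pound: the largest of four brass test weights on the scale's platter (8 mm above the counter; the black tower at its left edge is 125 mm high): cylinder 46.5 mm in diameter and 50 mm high, then a narrower neck (26 mm) and a round knob 42 mm in diameter on top; 72 mm high in all, about 907 g. The knob's sides run from 59 to 70 mm above the foot. Origin: centre of the underside; z up along its axis.
- weight_one_pound: the second largest of four brass test weights on the scale's platter (8 mm above the counter; the black tower at its left edge is 125 mm high): cylinder 37 mm in diameter and 40 mm high, then a narrower neck (20 mm) and a round knob 33 mm in diameter on top; 58 mm high in all, about 454 g. The knob's sides run from 47 to 56 mm above the foot. Origin: centre of the underside; z up along its axis.
- weight_half_pound: the third largest of four brass test weights on the scale's platter (8 mm above the counter; the black tower at its left edge is 125 mm high): cylinder 29 mm in diameter and 31 mm high, then a narrower neck (16 mm) and a round knob 26 mm in diameter on top; 45 mm high in all, about 227 g. The knob's sides run from 37 to 44 mm above the foot. Origin: centre of the underside; z up along its axis.
- weight_quarter_pound: the smallest of four brass test weights on the scale's platter (8 mm above the counter; the black tower at its left edge is 125 mm high): cylinder 23 mm in diameter and 25 mm high, then a narrower neck (13 mm) and a round knob 21 mm in diameter on top; 36 mm high in all, about 113 g. The knob's sides run from 29 to 35 mm above the foot. Origin: centre of the underside; z up along its axis.
- well_two_pound: the largest of four round wells in a row in the fixed dark wooden block (88 x 250 mm, 22 mm high, lying in any direction): 60 mm in diameter, 8 mm deep, green floor, 2 mm chamfer. Origin: centre of its floor, 14 mm above the counter; z up, y along the row from smallest well to largest. Centres are 67, 58.5 and 52 mm apart, from the largest on.
- well_one_pound: the second largest of four round wells in a row in the fixed dark wooden block (88 x 250 mm, 22 mm high, lying in any direction): 50 mm in diameter, 8 mm deep, green floor, 2 mm chamfer. Origin: centre of its floor, 14 mm above the counter; z up, y along the row from smallest well to largest. Centres are 67, 58.5 and 52 mm apart, from the largest on.
- well_half_pound: the third largest of four round wells in a row in the fixed dark wooden block (88 x 250 mm, 22 mm high, lying in any direction): 43 mm in diameter, 8 mm deep, green floor, 2 mm chamfer. Origin: centre of its floor, 14 mm above the counter; z up, y along the row from smallest well to largest. Centres are 67, 58.5 and 52 mm apart, from the largest on.
- well_quarter_pound: the smallest of four round wells in a row in the fixed dark wooden block (88 x 250 mm, 22 mm high, lying in any direction): 37 mm in diameter, 8 mm deep, green floor, 2 mm chamfer. Origin: centre of its floor, 14 mm above the counter; z up, y along the row from smallest well to largest. Centres are 67, 58.5 and 52 mm apart, from the largest on.
- receipt_roll: bystander: spare white paper receipt roll standing on end, 72 mm in diameter, 57 mm high. Origin: centre of its underside.
- screwdriver: bystander: screwdriver lying on the counter. 200 mm long, red handle, steel shaft. Origin: under its middle, on the counter.
Things that resemble listed ones, but are neither listed nor needed, are in the scene too. What is shaped like the weight_one_pound but blue or white is not meant.

How it is judged:
By the outcome, as a careful person would: the job done as asked, in the order asked, and still so for the second after the job is handed in, with the robot touching nothing.
It also fails if it takes over 96 s, if anything falls off the work surface, if the arm or the gripper's body presses on something with over 40 N, if the wrist force passes 120 N, or if a joint passes its speed limit or range.

## Working session

There is one attempt and no reset: what is moved stays moved. The work goes in short steps, Python scripts to look and compute and a shell command to move; the robot and the scene stay as the last step left them, time stands still between calls to the robot, and variables do not carry over. Pictures are saved under pics/ and viewed, at most 14 in all, crops included, and the job is handed in when it is done.

```bash
ls; mkdir -p pics
python3 - <<'E'
from plant import r,cams
import cv2
for n in("top","side"):
    s=cams.snapshot(n);cv2.imwrite(f"pics/{n}0.png",s["img"][:,:,::-1]);print(s["camera_matrix"],s["camera_from_world"],[k for k in s])
print(r.get_state(),r.pinch_z)
E
```

```text
pics
[[490.58188859   0.         278.69643134]
 [  0.         490.58188859 206.28966344]
 [  0.           0.           1.        ]] [[ 0.01161867 -0.99988023  0.01022402 -0.0837032 ]
 [ 0.98782394  0.01306376  0.15502643 -0.61096605]
 [-0.15514143  0.00829833  0.98785742 -0.98659296]
 [ 0.          0.          0.          1.        ]] ['img', 'camera_matrix', 'camera_from_world']
[[439.41885039   0.         279.88957099]
 [  0.         439.41885039 210.29217929]
 [  0.           0.           1.        ]] [[-0.78779275 -0.61586315  0.00975487  0.43925341]
 [ 0.47968992 -0.60351585  0.63691931 -0.34944604]
 [-0.38636792  0.50643972  0.77086876 -0.73247206]
 [ 0.          0.          0.          1.        ]] ['img', 'camera_matrix', 'camera_from_world']
{'clock': 0.1, 'q': array([ 1.15881805,  0.68988834, -0.19452081,  1.56619874,  0.15729521,
        0.90247035, -0.21510827]), 'qd': array([-0.00191812, -0.00173593, -0.00105253, -0.00266865, -0.00063829,
        0.00019218,  0.00167404]), 'joint_torque': array([-2.52886515e-03, -5.28493917e+01, -1.27111450e+00, -1.53834432e+01,
       -5.25331171e-02,  2.03363350e-03,  2.40971940e-05]), 'tool_pos': array([ 0.2692083 , -0.56345426,  0.23800858]), 'eef_rot': array([ 9.75255886e-01,  2.21077671e-01, -2.25528836e-04, -7.54611788e-04]), 'contact_force': array([0.96543621, 0.54456832, 0.12905651]), 'moment': array([ 0.02558683, -0.01330299, -0.03541405]), 'finger_force': 0.0, 'opening': 0.9997009121860154} 0.0187
```

View pics/top0.png

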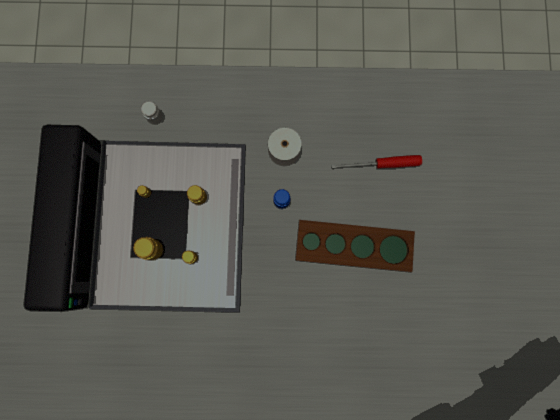

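View pics/side0.png

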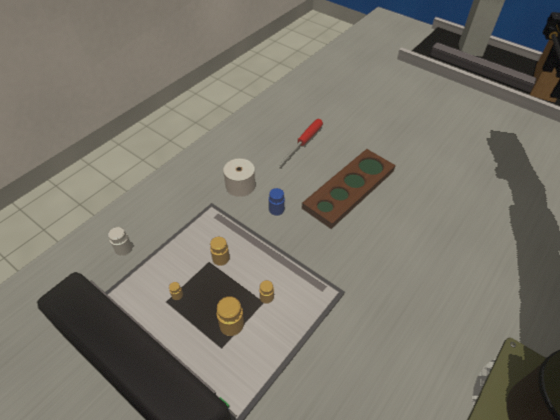

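The brass weights in the top view are at (147,248) largest, (196,194) one pound, (190,257) half and (143,191) quarter. The lookalikes are blue at (282,199) and white at (150,110). The wells run from (312,241), the smallest, to (393,249), the largest.

```bash
cat > h.py <<'E'
import numpy as np,cv2
from plant import r,cams
from scipy.spatial.transform import Rotation as R
def ray(s,uv,z):
    K=s["camera_matrix"];T=s["camera_from_world"];uv=np.atleast_2d(uv).astype(float)
    d=np.c_[(uv[:,0]-K[0,2])/K[0,0],-(uv[:,1]-K[1,2])/K[1,1],-np.ones(len(uv))]@T[:3,:3]
    c=-T[:3,:3].T@T[:3,3]
    return (c+d*((z-c[2])/d[:,2])[:,None])[:,:2],c
def blobs(m,amin=25):
    n,l,st,ce=cv2.connectedComponentsWithStats(m.astype(np.uint8))
    return [(st[i,4],ce[i],np.argwhere(l==i)[:,::-1]) for i in range(1,n) if st[i,4]>=amin]
def brass(img):
    h=cv2.cvtColor(img,cv2.COLOR_RGB2HSV);return (h[...,0]>12)&(h[...,0]<35)&(h[...,1]>110)&(h[...,2]>50)
def green(img):
    h=cv2.cvtColor(img,cv2.COLOR_RGB2HSV);return (h[...,0]>45)&(h[...,0]<95)&(h[...,1]>60)&(h[...,2]>25)
D={'two':(72,46.5,42,65),'one':(58,37,33,52),'half':(45,29,26,41),'quarter':(36,23,21,32)}
def weight(s,px,name,z0=.008):
    H,db,dk,hk=[v/1000 for v in D[name]]
    A,c=ray(s,px,z0+hk+.004);B,_=ray(s,px,z0)
    d=A.mean(0)-c[:2];d/=np.linalg.norm(d);p=np.array([-d[1],d[0]])
    far=(A@d).max()-dk/2;near=(B@d).min()+db/2
    C,_=ray(s,px,z0+hk/2);q=((C@p).max()+(C@p).min())/2
    return d*(far+near)/2+p*q,(far-near)*1000
def go(x,y,z=None):
    st=r.get_state();M=R.from_quat(st["eef_rot"]);t=np.array([x,y,st["tool_pos"][2] if z is None else z])-st["tool_pos"]
    print("pos",st["tool_pos"].round(4),"tool shift mm",(M.inv().apply(t)*1000).round(1),"axes x",M.as_matrix()[:,0].round(3),"z",M.as_matrix()[:,2].round(3))
E
python3 - <<'E'
from h import *
s=cams.snapshot("top");img=s["img"]
for a,c,p in blobs(brass(img)): print("brass",a,c.round(1),[ (n,*(np.round(v,4) for v in weight(s,p,n))) for n in D])
for a,c,p in blobs(green(img)): print("green",a,c.round(1),ray(s,c,.016)[0].round(4))
print(ray(s,[[298,221],[414,232],[412,271],[296,262],[104,143],[93,307],[245,145],[284,144]],.022))
cv2.imwrite("pics/c.png",cv2.resize(img[120:330,20:440,::-1],None,fx=1.9,fy=1.9,interpolation=cv2.INTER_CUBIC))
go(.5,0)
E
```

```text
brass 252 [195.5 193.8] [('two', array([0.6376, 0.1014]), np.float64(-22.4794)), ('one', array([0.6388, 0.1024]), np.float64(-9.8116)), ('half', array([0.6396, 0.1032]), np.float64(0.5804)), ('quarter', array([0.6403, 0.1039]), np.float64(8.4465))]
brass 98 [142.4 190.5] [('two', array([0.6435, 0.2144]), np.float64(-42.7213)), ('one', array([0.6447, 0.2162]), np.float64(-29.0104)), ('half', array([0.6456, 0.2175]), np.float64(-17.7357)), ('quarter', array([0.6464, 0.2186]), np.float64(-9.1474))]
brass 27 [362.3 230.4] [('two', array([ 0.563 , -0.2523]), np.float64(-26.6372)), ('one', array([ 0.5637, -0.2534]), np.float64(-14.4616)), ('half', array([ 0.5642, -0.2543]), np.float64(-4.4862)), ('quarter', array([ 0.5646, -0.2549]), np.float64(3.0392))]
brass 453 [145.2 247.6] [('two', array([0.5228, 0.2016]), np.float64(-12.2252)), ('one', array([0.5233, 0.2034]), np.float64(0.8646)), ('half', array([0.5236, 0.2047]), np.float64(11.6136)), ('quarter', array([0.5239, 0.2058]), np.float64(19.7719))]
brass 150 [188.7 256.6] [('two', array([0.5048, 0.1107]), np.float64(-25.5351)), ('one', ar
[... 193 characters left out ...]
 -0.1467]]
green 289 [334.8 243.4] [[ 0.5378 -0.1981]]
green 395 [361.9 246.2] [[ 0.5324 -0.2564]]
green 576 [393.  249.3] [[ 0.5266 -0.3233]]
green 33 [ 69.8 302.5] [[0.4065 0.3602]]
(array([[ 5.84537437e-01, -1.18273467e-01],
       [ 5.63918616e-01, -3.68052424e-01],
       [ 4.80625103e-01, -3.61189926e-01],
       [ 4.96671433e-01, -1.14504747e-01],
       [ 7.51859774e-01,  3.09504115e-01],
       [ 3.98141070e-01,  3.08816763e-01],
       [ 7.51830884e-01, -4.58156811e-04],
       [ 7.55361482e-01, -8.64178551e-02]]), array([ 0.45143798, -0.06752459,  1.07018484]))
pos [ 0.2693 -0.5635  0.2381] tool shift mm [ 451.2 -409.     0.5] axes x [ 0.902  0.431 -0.   ] z [-0.001  0.001 -1.   ]
```

View pics/c.png

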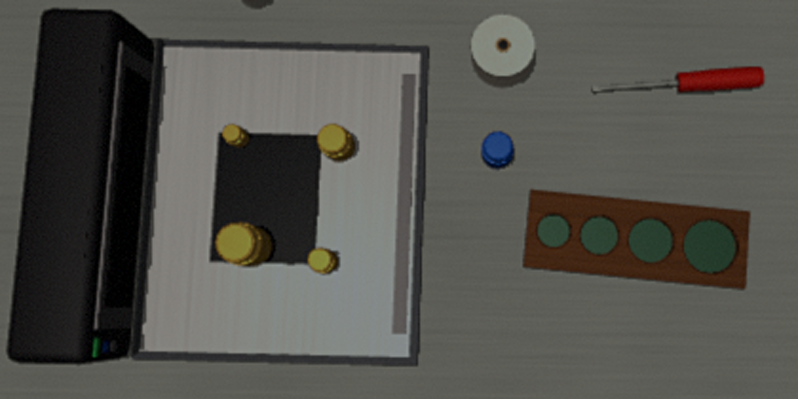

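The crop confirms the choice: four brass weights on the platter, the blue one off it at crop (497,148), and the wells growing to the right. The shaded sides clip the near edges of the mask, so I'll use the far edges and cross-check against the side view.

Run:
```python
from h import *
for cam in("top","side"):
    s=cams.snapshot(cam);h=cv2.cvtColor(s["img"],cv2.COLOR_RGB2HSV)
    m=(h[...,0]>10)&(h[...,0]<38)&(h[...,1]>90)&(h[...,2]>30)
    for a,c,p in blobs(m,60):
        for n,g in dict(two=(.521,.196),one=(.635,.099),half=(.505,.111),quarter=(.644,.215)).items():
            w,df=weight(s,p,n)
            if np.hypot(*(w-g))<.02:
                _,cc=ray(s,[0,0],0);d=w-cc[:2];d/=np.linalg.norm(d)
                print(cam,n,a,"mid",w.round(4),"far",(w+d*df/2000).round(4),"near",(w-d*df/2000).round(4))
```

```text
top quarter 129 mid [0.6442 0.2165] far [0.6433 0.2152] near [0.6451 0.2179]
top one 294 mid [0.6369 0.1008] far [0.636  0.0999] near [0.6379 0.1017]
top two 554 mid [0.5212 0.1967] far [0.5211 0.1964] near [0.5213 0.197 ]
top half 170 mid [0.5047 0.1114] far [0.5045 0.1107] near [0.5049 0.112 ]
side one 422 mid [0.6372 0.1011] far [0.6355 0.1025] near [0.6389 0.0997]
side half 272 mid [0.5046 0.1116] far [0.5031 0.1134] near [0.5062 0.1098]
side quarter 185 mid [0.644  0.2176] far [0.6425 0.2184] near [0.6455 0.2169]
side two 888 mid [0.5208 0.1965] far [0.5207 0.1966] near [0.5209 0.1964]
```

```bash
python3 -m pendant '[[-1,[30,0,0],[0,0,-9.2]],[-1,[30,0,0],[0,0,-9.2]],[-1,[30,0,0],[0,0,-9.2]],[-1,[30,0,0],[0,0,-9.2]],[-1,[30,0,0],[0,0,-9.2]],[-1,[30,0,0],[0,0,-9.2]],[-1,[30,0,0],[0,0,-9.2]],[-1,[0,0,0],[0,0,0]]]' 60; python3 -c "
from h import *
go(.521,.1965,.12)"
```

```text
clock: 1.25
tool_pos: [0.3899, -0.4021, 0.2389]
eef_rot: [0.706, 0.708, 0.001, -0.0]
contact_force: [0.6, -0.6, -0.5]
opening: 1.0
finger_force: 0.0
pos [ 0.3899 -0.4021  0.2389] tool shift mm [598.1 132.7 119.8] axes x [-0.003  1.     0.001] z [ 0.     0.001 -1.   ]
```

```bash
python3 -m pendant '[[-1,[50,16,0],[0,0,0]],[-1,[50,16,0],[0,0,0]],[-1,[50,16,0],[0,0,0]],[-1,[50,16,0],[0,0,0]],[-1,[50,16,0],[0,0,0]],[-1,[50,16,0],[0,0,0]],[-1,[50,16,0],[0,0,0]],[-1,[50,16,0],[0,0,0]]]'; python3 -m pendant '[[-1,[50,4,0],[0,0,0]],[-1,[50,0,0],[0,0,0]],[-1,[50,0,0],[0,0,0]],[-1,[40,0,0],[0,0,0]],[-1,[0,0,0],[0,0,0]]]'; python3 -c "
from h import *
go(.521,.1965,.029)"
```

```text
clock: 2.25
tool_pos: [0.5188, -0.0044, 0.2388]
eef_rot: [0.709, 0.705, -0.0, 0.001]
contact_force: [0.4, 0.4, -0.3]
opening: 0.998
finger_force: 0.0
clock: 2.88
tool_pos: [0.5222, 0.1891, 0.2389]
eef_rot: [0.706, 0.708, 0.001, -0.0]
contact_force: [0.4, -0.5, 0.5]
opening: 0.996
finger_force: 0.0
pos [0.5222 0.1891 0.2389] tool shift mm [  6.9  -1.4 209.9] axes x [-0.002  1.     0.003] z [ 0.001  0.003 -1.   ]
```

```bash
python3 -m pendant '[[-1,[7,-1,40],[0,0,0]],[-1,[0,0,40],[0,0,0]],[-1,[0,0,40],[0,0,0]],[-1,[0,0,40],[0,0,0]],[-1,[0,0,30],[0,0,0]],[-1,[0,0,20],[0,0,0]],[-1,[0,0,0],[0,0,0]]]'; python3 -m pendant '[[1,[0,0,0],[0,0,0]],[1,[0,0,0],[0,0,0]],[1,[0,0,0],[0,0,0]],[1,[0,0,0],[0,0,0]],[1,[0,0,0],[0,0,0]],[1,[0,0,0],[0,0,0]]]' 55
```

```text
clock: 3.75
tool_pos: [0.5208, 0.1899, 0.0274]
eef_rot: [0.709, 0.706, -0.002, 0.001]
contact_force: [0.6, 0.5, 0.3]
opening: 0.997
finger_force: 0.0
clock: 4.5
tool_pos: [0.5206, 0.1924, 0.029]
eef_rot: [0.707, 0.707, -0.0, 0.0]
contact_force: [-1.4, -1.5, 4.7]
opening: 0.516
finger_force: 55.0
```

```bash
python3 -m pendant '[[1,[0,0,-15],[0,0,0]],[1,[0,0,-30],[0,0,0]],[1,[0,0,-40],[0,0,0]],[1,[0,0,-25],[0,0,0]],[1,[-20,0,0],[0,0,0]],[1,[-40,0,0],[0,0,0]],[1,[-50,0,0],[0,0,0]],[1,[-50,0,0],[0,0,0]]]'; python3 -m pendant '[[1,[-50,0,0],[0,0,0]],[1,[-50,0,0],[0,0,0]],[1,[-50,0,0],[0,0,0]],[1,[-50,0,0],[0,0,0]],[1,[-50,0,0],[0,0,0]],[1,[-40,0,0],[0,0,0]],[1,[-30,0,0],[0,0,0]],[1,[0,0,0],[0,0,0]]]'; python3 -c "
from h import *
go(.5265,-.3275,.06)
s=cams.snapshot('top');cv2.imwrite('pics/t1.png',s['img'][:,:,::-1]);s=cams.snapshot('side');cv2.imwrite('pics/s1.png',s['img'][:,:,::-1])"
```

```text
clock: 5.5
tool_pos: [0.5187, 0.0291, 0.1375]
eef_rot: [0.708, 0.707, -0.002, -0.001]
contact_force: [1.0, -0.9, -9.8]
opening: 0.512
finger_force: 55.0
clock: 6.5
tool_pos: [0.5163, -0.2929, 0.1367]
eef_rot: [0.71, 0.704, -0.003, -0.001]
contact_force: [0.5, 0.9, -8.9]
opening: 0.516
finger_force: 55.0
pos [ 0.5163 -0.2929  0.1367] tool shift mm [-34.4  10.9  76.7] axes x [ 0.008  1.    -0.002] z [-0.005 -0.002 -1.   ]
```

View pics/s1.png

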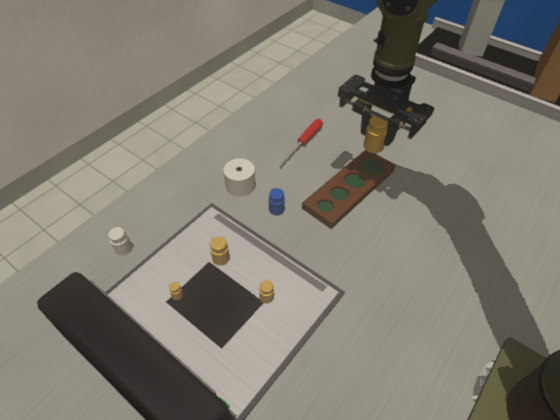

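The side view shows the two-pound weight held upright at (375,135), with the other three undisturbed.

```bash
python3 -m pendant '[[1,[-20,6,0],[0,0,0]],[1,[-14,5,0],[0,0,0]],[1,[0,0,25],[0,0,0]],[1,[0,0,25],[0,0,0]],[1,[0,0,20],[0,0,0]],[1,[0,0,0],[0,0,0]],[1,[0,0,0],[0,0,0]]]'; python3 -c "
from h import *
go(.5265,-.3275,.036)
s=cams.snapshot('top');cv2.imwrite('pics/t2.png',cv2.resize(s['img'][190:310,260:460,::-1],None,fx=2,fy=2));s=cams.snapshot('side')
a,c,p=max([b for b in blobs(brass(s['img']),60) if b[1][0]>330 and b[1][1]<220],key=lambda b:b[0]);print(a,c,weight(s,p,'two',.022))
cv2.imwrite('pics/s2.png',cv2.resize(s['img'][80:230,290:450,::-1],None,fx=3,fy=3))"
```

```text
clock: 7.48
tool_pos: [0.5319, -0.3215, 0.0694]
eef_rot: [0.707, 0.707, 0.0, 0.001]
contact_force: [1.1, -0.3, -9.3]
opening: 0.512
finger_force: 55.0
pos [ 0.5319 -0.3215  0.0694] tool shift mm [-5.9 -5.5 33.4] axes x [ 0.001  1.    -0.   ] z [ 0.001 -0.    -1.   ]
1388 [548.65057637  70.36887608] (array([ 0.30432974, -1.03322147]), np.float64(289.64383670792984))
```

View pics/s2.png

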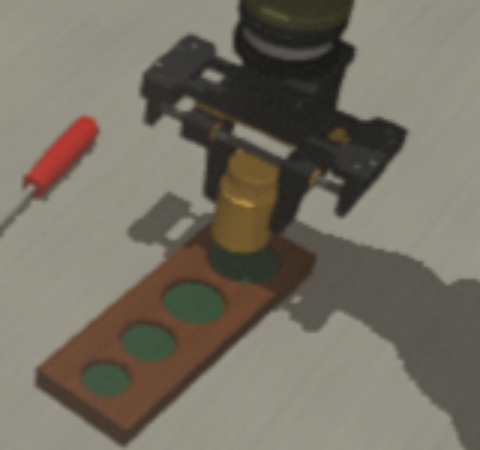

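The weight is upright just above its well. I'll shift it a few mm and lower it.

```bash
python3 -m pendant '[[1,[-6,-5,0],[0,0,0]],[1,[0,0,12],[0,0,0]],[1,[0,0,10],[0,0,0]],[1,[0,0,0],[0,0,0]]]';python3 -c "
from h import *
go(.5265,-.3275,.035)"
```

```text
clock: 8.07
tool_pos: [0.5253, -0.3269, 0.0453]
eef_rot: [0.707, 0.707, -0.0, -0.001]
contact_force: [-0.9, 0.3, -8.2]
opening: 0.511
finger_force: 55.0
pos [ 0.5253 -0.3269  0.0453] tool shift mm [-0.6  1.3 10.3] axes x [0.001 1.    0.001] z [-0.002  0.001 -1.   ]
```

```bash
python3 -m pendant '[[1,[0,1,4],[0,0,0]],[1,[0,0,3],[0,0,0]],[1,[0,0,1.5],[0,0,0]],[1,[0,0,0],[0,0,0]]]'; python3 -m pendant '[[1,[0,0,1.5],[0,0,0]],[1,[0,0,0],[0,0,0]]]'
```

```text
clock: 8.57
tool_pos: [0.5271, -0.3276, 0.0382]
eef_rot: [0.707, 0.707, -0.0, 0.0]
contact_force: [0.1, -0.3, -9.6]
opening: 0.514
finger_force: 55.0
clock: 8.82
tool_pos: [0.5271, -0.3276, 0.0367]
eef_rot: [0.707, 0.707, -0.0, -0.0]
contact_force: [-0.3, -0.4, -7.8]
opening: 0.515
finger_force: 55.0
```

```bash
python3 -m pendant '[[1,[0,0,1],[0,0,0]],[1,[0,0,0.5],[0,0,0]],[1,[0,0,0],[0,0,0]]]'; python3 -m pendant '[[1,[0,0,0.7],[0,0,0]],[1,[0,0,0],[0,0,0]]]'
```

```text
clock: 9.2
tool_pos: [0.5271, -0.3276, 0.0352]
eef_rot: [0.707, 0.707, -0.0, -0.0]
contact_force: [0.3, 0.3, -9.3]
opening: 0.514
finger_force: 55.0
clock: 9.45
tool_pos: [0.5272, -0.3276, 0.0351]
eef_rot: [0.707, 0.707, -0.0, 0.0]
contact_force: [-0.5, 0.5, -2.3]
opening: 0.512
finger_force: 55.0
```

```bash
python3 -m pendant '[[0.3,[0,0,0.3],[0,0,0]],[-1,[0,0,0],[0,0,0]],[-1,[0,0,0],[0,0,0]],[-1,[0,0,0],[0,0,0]],[-1,[0,0,-10],[0,0,0]],[-1,[0,0,-30],[0,0,0]],[-1,[0,0,-45],[0,0,0]],[-1,[0,0,-45],[0,0,0]]]'; python3 -m pendant '[[-1,[50,12,0],[0,0,0]],[-1,[50,12,0],[0,0,0]],[-1,[50,12,0],[0,0,0]],[-1,[50,12,0],[0,0,0]],[-1,[50,12,0],[0,0,0]],[-1,[50,12,0],[0,0,0]],[-1,[50,12,0],[0,0,0]],[-1,[50,12,0],[0,0,0]]]'; python3 -m pendant '[[-1,[28,12,0],[0,0,0]],[-1,[0,0,0],[0,0,0]],[-1,[0,0,0],[0,0,0]]]'; python3 -c "
from h import *
go(.637,.101,.022)
s=cams.snapshot('top');cv2.imwrite('pics/t3.png',s['img'][:,:,::-1])
s=cams.snapshot('side');cv2.imwrite('pics/s3.png',cv2.resize(s['img'][60:360,100:460,::-1],None,fx=1.8,fy=1.8))"
```

```text
clock: 10.45
tool_pos: [0.5272, -0.3275, 0.1661]
eef_rot: [0.707, 0.707, 0.0, 0.0]
contact_force: [1.0, -0.9, -0.6]
opening: 0.998
finger_force: 0.0
clock: 11.45
tool_pos: [0.624, 0.0741, 0.165]
eef_rot: [0.707, 0.707, 0.0, 0.0]
contact_force: [0.8, 0.9, 0.4]
opening: 0.998
finger_force: 0.0
clock: 11.82
tool_pos: [0.6353, 0.0985, 0.1643]
eef_rot: [0.708, 0.706, -0.001, 0.001]
contact_force: [0.8, -0.4, -0.6]
opening: 1.0
finger_force: 0.0
pos [0.6353 0.0985 0.1643] tool shift mm [  2.8   1.7 142.3] axes x [ 0.002  1.    -0.002] z [-0.    -0.002 -1.   ]
```

View pics/s3.png

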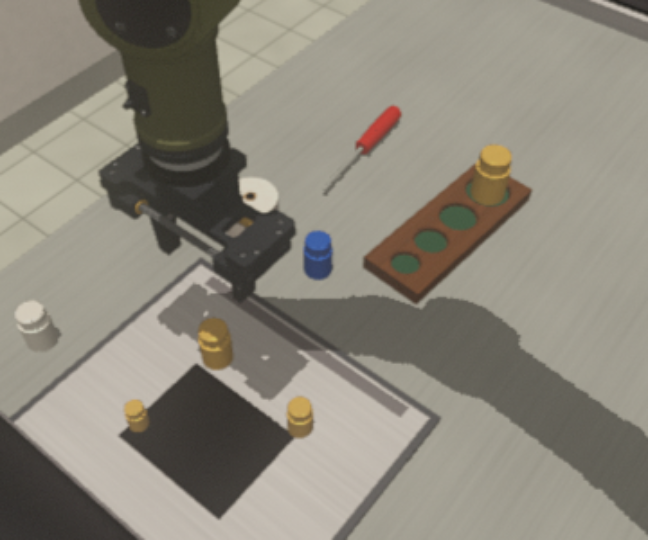

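The two-pound weight stands in the largest well, at crop (492,175). Next is the one-pound.

```bash
python3 -m pendant '[[-1,[2,2,40],[0,0,0]],[-1,[0,0,40],[0,0,0]],[-1,[0,0,40],[0,0,0]],[-1,[0,0,22],[0,0,0]],[-1,[0,0,0],[0,0,0]],[-1,[0,0,0],[0,0,0]]]';python3 -c "
from h import *
go(.637,.101,.022)"
```

```text
clock: 12.68
tool_pos: [0.6387, 0.1024, 0.0237]
eef_rot: [0.708, 0.707, 0.001, 0.001]
contact_force: [0.1, -0.2, 0.6]
opening: 0.997
finger_force: 0.0
pos [0.6387 0.1024 0.0237] tool shift mm [-1.4 -1.7  1.7] axes x [0.002 1.    0.001] z [ 0.002  0.001 -1.   ]
```

```bash
python3 -m pendant '[[1,[0,-1,1],[0,0,0]],[1,[0,0,0],[0,0,0]],[1,[0,0,0],[0,0,0]],[1,[0,0,0],[0,0,0]],[1,[0,0,0],[0,0,0]],[1,[0,0,0],[0,0,0]],[1,[0,0,0],[0,0,0]]]' 45; python3 -m pendant '[[1,[0,0,-15],[0,0,0]],[1,[0,0,-30],[0,0,0]],[1,[0,0,-40],[0,0,0]],[1,[0,0,-25],[0,0,0]],[1,[-30,-10,0],[0,0,0]],[1,[-50,-15,0],[0,0,0]],[1,[-50,-15,0],[0,0,0]],[1,[-50,-15,0],[0,0,0]]]';  python3 -m pendant '[[1,[-50,-15,0],[0,0,0]],[1,[-50,-15,0],[0,0,0]],[1,[-47,-11,0],[0,0,0]],[1,[-30,-9,0],[0,0,0]],[1,[0,0,0],[0,0,0]],[1,[0,0,0],[0,0,0]]]'; python3 -c "
from h import *
go(.5324,-.255,.055)"
```

```text
clock: 13.55
tool_pos: [0.6369, 0.1023, 0.0213]
eef_rot: [0.707, 0.707, 0.0, 0.0]
contact_force: [0.6, 0.4, -0.7]
opening: 0.41
finger_force: 45.0
clock: 14.55
tool_pos: [0.5802, -0.0793, 0.1317]
eef_rot: [0.707, 0.707, -0.0, -0.0]
contact_force: [0.6, -0.6, -4.3]
opening: 0.408
finger_force: 45.0
clock: 15.3
tool_pos: [0.5313, -0.2533, 0.1316]
eef_rot: [0.707, 0.707, 0.001, -0.0]
contact_force: [0.3, 0.9, -4.4]
opening: 0.411
finger_force: 45.0
pos [ 0.5313 -0.2533  0.1316] tool shift mm [-1.8  1.  76.6] axes x [0.    1.    0.001] z [ 0.     0.001 -1.   ]
```

```bash
python3 -m pendant '[[1,[-2,1,30],[0,0,0]],[1,[0,0,35],[0,0,0]],[1,[0,0,15],[0,0,0]],[1,[0,0,0],[0,0,0]],[1,[0,0,0],[0,0,0]]]';python3 -c "
from h import *
go(.5324,-.255,.0283)
s=cams.snapshot('side')
cv2.imwrite('pics/s4.png',cv2.resize(s['img'][80:230,290:450,::-1],None,fx=3,fy=3))"
```

```text
clock: 15.92
tool_pos: [0.5334, -0.2563, 0.0524]
eef_rot: [0.707, 0.707, 0.001, 0.001]
contact_force: [0.7, 0.4, -4.8]
opening: 0.405
finger_force: 45.0
pos [ 0.5334 -0.2563  0.0524] tool shift mm [ 1.3 -1.  24.1] axes x [ 0.  1. -0.] z [ 0.002 -0.    -1.   ]
```

View pics/s4.png

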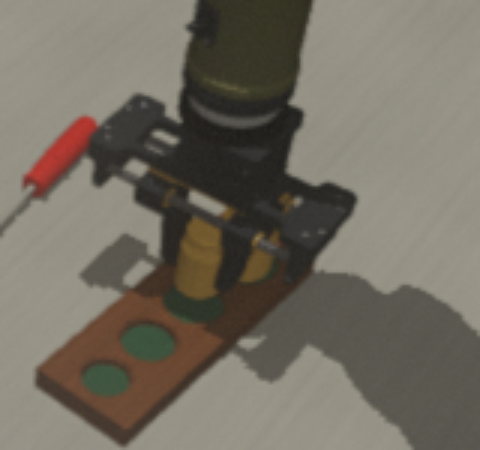

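The one-pound weight is upright over its well, at crop (195,300), so I'll lower it.

```bash
python3 -m pendant '[[1,[1,-1,12],[0,0,0]],[1,[0,0,8],[0,0,0]],[1,[0,0,2],[0,0,0]],[1,[0,0,1],[0,0,0]],[1,[0,0,0],[0,0,0]]]'; python3 -m pendant '[[1,[0,0,0.7],[0,0,0]],[1,[0,0,0],[0,0,0]]]'; python3 -m pendant '[[1,[0,0,0.6],[0,0,0]],[1,[0,0,0],[0,0,0]]]'
```

```text
clock: 16.6
tool_pos: [0.5314, -0.2556, 0.0283]
eef_rot: [0.707, 0.707, 0.0, 0.0]
contact_force: [-0.1, 0.3, -3.8]
opening: 0.406
finger_force: 45.0
clock: 16.85
tool_pos: [0.5313, -0.2556, 0.0276]
eef_rot: [0.707, 0.707, 0.0, 0.0]
contact_force: [-0.2, -0.3, -4.2]
opening: 0.409
finger_force: 45.0
clock: 17.1
tool_pos: [0.5313, -0.2556, 0.0272]
eef_rot: [0.707, 0.707, -0.0, 0.0]
contact_force: [-0.3, 0.8, -0.1]
opening: 0.404
finger_force: 45.0
```

```bash
python3 -m pendant '[[0.4,[0,0,0],[0,0,0]],[-1,[0,0,0],[0,0,0]],[-1,[0,0,0],[0,0,0]],[-1,[0,0,0],[0,0,0]],[-1,[0,0,-10],[0,0,0]],[-1,[0,0,-30],[0,0,0]],[-1,[0,0,-45],[0,0,0]],[-1,[0,0,-45],[0,0,0]]]'; python3 -m pendant '[[-1,[50,-4,0],[0,0,0]],[-1,[50,-4,0],[0,0,0]],[-1,[50,-4,0],[0,0,0]],[-1,[50,-4,0],[0,0,0]],[-1,[50,-4,0],[0,0,0]],[-1,[50,-4,0],[0,0,0]],[-1,[40,-3,0],[0,0,0]],[-1,[27,0,0],[0,0,0]]]'; python3 -m pendant '[[-1,[0,0,0],[0,0,0]],[-1,[0,0,40],[0,0,0]],[-1,[0,0,40],[0,0,0]],[-1,[0,0,0],[0,0,0]],[-1,[0,0,0],[0,0,0]]]'; python3 -c "
from h import *
go(.5047,.1115,.020)"
```

```text
clock: 18.1
tool_pos: [0.5311, -0.2555, 0.1588]
eef_rot: [0.707, 0.707, 0.0, 0.0]
contact_force: [0.5, 0.6, 0.7]
opening: 1.001
finger_force: 0.0
clock: 19.1
tool_pos: [0.5043, 0.1141, 0.1578]
eef_rot: [0.706, 0.708, 0.001, -0.0]
contact_force: [0.1, -0.6, 0.3]
opening: 0.999
finger_force: 0.0
clock: 19.73
tool_pos: [0.5052, 0.1108, 0.078]
eef_rot: [0.708, 0.706, 0.0, 0.0]
contact_force: [0.3, -0.1, 0.1]
opening: 0.999
finger_force: 0.0
pos [0.5052 0.1108 0.078 ] tool shift mm [ 0.8 -0.6 58. ] axes x [ 0.002  1.    -0.   ] z [ 0.001 -0.    -1.   ]
```

```bash
python3 -m pendant '[[-1,[0,0,30],[0,0,0]],[-1,[0,0,22],[0,0,0]],[-1,[0,0,6],[0,0,0]],[-1,[0,0,0],[0,0,0]]]'; python3 -m pendant '[[1,[0,0,0],[0,0,0]],[1,[0,0,0],[0,0,0]],[1,[0,0,0],[0,0,0]],[1,[0,0,0],[0,0,0]],[1,[0,0,0],[0,0,0]],[1,[0,0,0],[0,0,0]],[1,[0,0,0],[0,0,0]]]' 35;  python3 -m pendant '[[1,[0,0,-15],[0,0,0]],[1,[0,0,-30],[0,0,0]],[1,[0,0,-40],[0,0,0]],[1,[0,0,-25],[0,0,0]],[1,[-30,3,0],[0,0,0]],[1,[-50,5,0],[0,0,0]],[1,[-50,5,0],[0,0,0]],[1,[-50,5,0],[0,0,0]]]';  python3 -m pendant '[[1,[-50,5,0],[0,0,0]],[1,[-50,5,0],[0,0,0]],[1,[-30,5,0],[0,0,0]],[1,[0,0,0],[0,0,0]],[1,[0,0,0],[0,0,0]]]'; python3 -c "
from h import *
go(.5378,-.1981,.055)"
```

```text
clock: 20.23
tool_pos: [0.5053, 0.1115, 0.0199]
eef_rot: [0.708, 0.707, 0.001, 0.0]
contact_force: [-0.0, 0.2, 0.6]
opening: 1.0
finger_force: 0.0
clock: 21.1
tool_pos: [0.5046, 0.1114, 0.0189]
eef_rot: [0.707, 0.707, 0.0, 0.0]
contact_force: [0.6, 0.0, -0.1]
opening: 0.314
finger_force: 35.0
clock: 22.1
tool_pos: [0.5221, -0.0703, 0.1298]
eef_rot: [0.707, 0.707, -0.0, 0.0]
contact_force: [-0.0, 0.1, -3.0]
opening: 0.32
finger_force: 35.0
clock: 22.72
tool_pos: [0.537, -0.1973, 0.1294]
eef_rot: [0.707, 0.707, 0.0, -0.0]
contact_force: [0.2, 1.4, -2.8]
opening: 0.315
finger_force: 35.0
pos [ 0.537  -0.1973  0.1294] tool shift mm [-0.8  0.8 74.4] axes x [-0.     1.     0.001] z [-0.     0.001 -1.   ]
```

```bash
python3 -m pendant '[[1,[-1,1,30],[0,0,0]],[1,[0,0,35],[0,0,0]],[1,[0,0,25],[0,0,0]],[1,[0,0,8],[0,0,0]],[1,[0,0,2],[0,0,0]],[1,[0,0,0],[0,0,0]],[1,[0,0,0],[0,0,0]]]';python3 -c "
from h import *
go(.5378,-.1981,.025)
s=cams.snapshot('side')
cv2.imwrite('pics/s5.png',cv2.resize(s['img'][80:230,290:450,::-1],None,fx=3,fy=3))"
```

```text
clock: 23.6
tool_pos: [0.5389, -0.1997, 0.0299]
eef_rot: [0.707, 0.707, 0.0, 0.001]
contact_force: [0.0, -0.1, -2.2]
opening: 0.319
finger_force: 35.0
pos [ 0.5389 -0.1997  0.0299] tool shift mm [ 1.6 -1.1  4.9] axes x [ 0.001  1.    -0.   ] z [ 0.002 -0.    -1.   ]
```

View pics/s5.png

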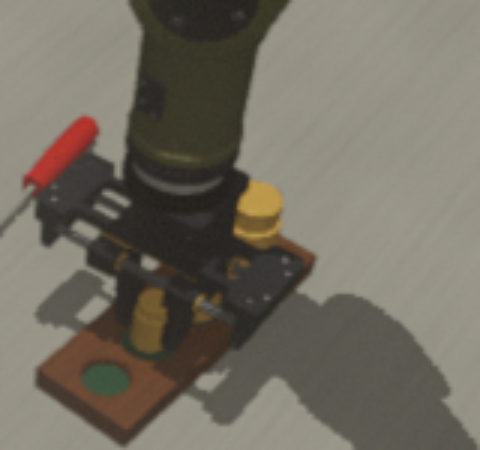

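The half-pound weight is entering its well at crop (148,335). I'll lower it the last few mm.

```bash
python3 -m pendant '[[1,[1,-1,2],[0,0,0]],[1,[0,0,1.5],[0,0,0]],[1,[0,0,0],[0,0,0]],[1,[0,0,0],[0,0,0]]]'; python3 -m pendant '[[1,[0,0,0.7],[0,0,0]],[1,[0,0,0],[0,0,0]]]'; python3 -m pendant '[[1,[0,0,0.6],[0,0,0]],[1,[0,0,0],[0,0,0]]]'
```

```text
clock: 24.15
tool_pos: [0.5373, -0.1986, 0.0254]
eef_rot: [0.707, 0.707, -0.0, -0.0]
contact_force: [-0.3, -0.3, -2.4]
opening: 0.322
finger_force: 35.0
clock: 24.4
tool_pos: [0.5374, -0.1986, 0.0249]
eef_rot: [0.707, 0.707, 0.0, 0.0]
contact_force: [-0.6, 0.2, -0.1]
opening: 0.32
finger_force: 35.0
clock: 24.65
tool_pos: [0.5374, -0.1986, 0.0249]
eef_rot: [0.707, 0.707, -0.0, 0.0]
contact_force: [-1.2, 1.5, 5.6]
opening: 0.319
finger_force: 35.0
```

```bash
python3 -m pendant '[[0.5,[0,0,-0.6],[0,0,0]],[-1,[0,0,0],[0,0,0]],[-1,[0,0,0],[0,0,0]],[-1,[0,0,0],[0,0,0]],[-1,[0,0,-10],[0,0,0]],[-1,[0,0,-30],[0,0,0]],[-1,[0,0,-45],[0,0,0]],[-1,[0,0,-45],[0,0,0]]]'; python3 -m pendant '[[-1,[50,13,0],[0,0,0]],[-1,[50,13,0],[0,0,0]],[-1,[50,13,0],[0,0,0]],[-1,[50,13,0],[0,0,0]],[-1,[50,13,0],[0,0,0]],[-1,[50,13,0],[0,0,0]],[-1,[50,13,0],[0,0,0]],[-1,[40,10,0],[0,0,0]]]'; python3 -m pendant '[[-1,[25,6,0],[0,0,0]],[-1,[0,0,40],[0,0,0]],[-1,[0,0,40],[0,0,0]],[-1,[0,0,0],[0,0,0]],[-1,[0,0,0],[0,0,0]]]'; python3 -c "
from h import *
go(.644,.217,.020)"
```

```text
clock: 25.65
tool_pos: [0.5371, -0.1985, 0.1566]
eef_rot: [0.707, 0.707, 0.0, -0.0]
contact_force: [0.8, -1.2, 0.3]
opening: 0.999
finger_force: 0.0
clock: 26.65
tool_pos: [0.6387, 0.1941, 0.1555]
eef_rot: [0.707, 0.707, 0.001, -0.0]
contact_force: [1.1, -0.3, 0.7]
opening: 1.001
finger_force: 0.0
clock: 27.28
tool_pos: [0.6456, 0.2169, 0.0765]
eef_rot: [0.708, 0.707, 0.001, 0.0]
contact_force: [-0.6, -0.8, 0.3]
opening: 1.001
finger_force: 0.0
pos [0.6456 0.2169 0.0765] tool shift mm [ 0.  -1.7 56.5] axes x [0.001 1.    0.001] z [ 0.002  0.001 -1.   ]
```

```bash
python3 -m pendant '[[-1,[0,-1,30],[0,0,0]],[-1,[0,0,22],[0,0,0]],[-1,[0,0,5],[0,0,0]],[-1,[0,0,0],[0,0,0]]]'; python3 -m pendant '[[1,[0,0,0],[0,0,0]],[1,[0,0,0],[0,0,0]],[1,[0,0,0],[0,0,0]],[1,[0,0,0],[0,0,0]],[1,[0,0,0],[0,0,0]],[1,[0,0,0],[0,0,0]],[1,[0,0,0],[0,0,0]],[1,[0,0,0],[0,0,0]]]' 30; python3 -c "
from h import *
s=cams.snapshot('side')
cv2.imwrite('pics/s6.png',cv2.resize(s['img'][180:380,80:320,::-1],None,fx=2.5,fy=2.5))"
```

```text
clock: 27.78
tool_pos: [0.644, 0.2165, 0.0182]
eef_rot: [0.708, 0.707, 0.0, 0.0]
contact_force: [-0.4, 0.7, 0.6]
opening: 1.002
finger_force: 0.0
clock: 28.78
tool_pos: [0.6439, 0.2163, 0.0177]
eef_rot: [0.707, 0.707, 0.0, 0.0]
contact_force: [0.8, 0.1, 0.1]
opening: 0.248
finger_force: 30.0
```

View pics/s6.png

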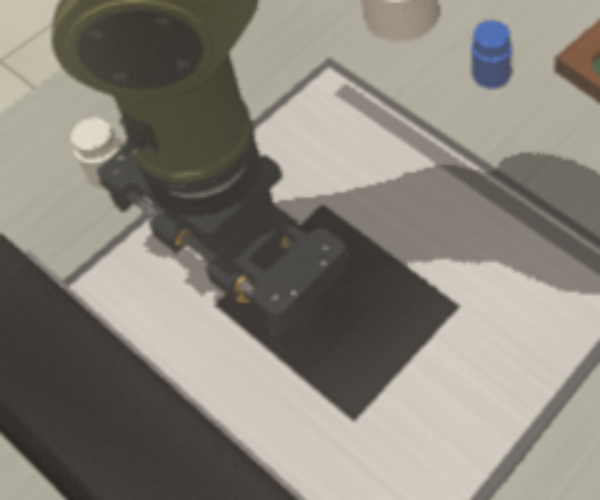

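The quarter-pound weight is gripped, hidden under the gripper, with the platter otherwise clear. I'll carry it to its well.

```bash
python3 -m pendant '[[1,[0,0,-15],[0,0,0]],[1,[0,0,-30],[0,0,0]],[1,[0,0,-40],[0,0,0]],[1,[0,0,-25],[0,0,0]],[1,[-30,-8,0],[0,0,0]],[1,[-50,-14,0],[0,0,0]],[1,[-50,-14,0],[0,0,0]],[1,[-50,-14,0],[0,0,0]]]';  python3 -m pendant '[[1,[-50,-14,0],[0,0,0]],[1,[-50,-14,0],[0,0,0]],[1,[-50,-14,0],[0,0,0]],[1,[-33,-10,0],[0,0,0]],[1,[0,0,0],[0,0,0]],[1,[0,0,40],[0,0,0]],[1,[0,0,0],[0,0,0]],[1,[0,0,0],[0,0,0]]]'; python3 -c "
from h import *
go(.5424,-.1467,.0237)
s=cams.snapshot('side')
cv2.imwrite('pics/s7.png',cv2.resize(s['img'][80:230,290:450,::-1],None,fx=3,fy=3))"
```

```text
clock: 29.82
tool_pos: [0.5931, 0.0348, 0.1287]
eef_rot: [0.707, 0.707, 0.0, 0.0]
contact_force: [0.2, -0.4, -0.7]
opening: 0.246
finger_force: 30.0
clock: 30.82
tool_pos: [0.5422, -0.1453, 0.0888]
eef_rot: [0.707, 0.707, 0.001, 0.0]
contact_force: [-0.3, 0.4, -0.1]
opening: 0.248
finger_force: 30.0
pos [ 0.5422 -0.1453  0.0888] tool shift mm [-1.4  0.1 65.1] axes x [-0.001  1.     0.001] z [ 0.001  0.001 -1.   ]
```

View pics/s7.png

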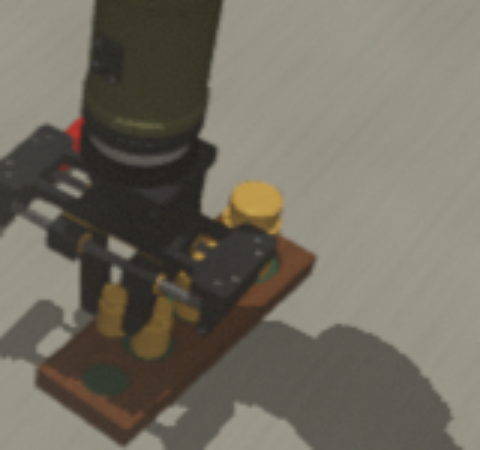

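The quarter-pound weight is held upright above its well. The half-pound at crop (152,330) looks slightly leaning, so I'll check it after this placing.

```bash
python3 -m pendant '[[1,[-1,0,30],[0,0,0]],[1,[0,0,22],[0,0,0]],[1,[0,0,8],[0,0,0]],[1,[0,0,3],[0,0,0]],[1,[0,0,0],[0,0,0]],[1,[0,0,0],[0,0,0]]]'; python3 -m pendant '[[1,[0,0,0.8],[0,0,0]],[1,[0,0,0],[0,0,0]]]'; python3 -m pendant '[[1,[0,0,0.6],[0,0,0]],[1,[0,0,0],[0,0,0]]]'
```

```text
clock: 31.62
tool_pos: [0.5419, -0.1477, 0.0255]
eef_rot: [0.708, 0.707, 0.0, 0.001]
contact_force: [0.5, 0.6, -1.3]
opening: 0.248
finger_force: 30.0
clock: 31.88
tool_pos: [0.5414, -0.1477, 0.0241]
eef_rot: [0.707, 0.707, 0.0, 0.0]
contact_force: [-0.3, -0.5, -1.9]
opening: 0.249
finger_force: 30.0
clock: 32.12
tool_pos: [0.5414, -0.1476, 0.0236]
eef_rot: [0.707, 0.707, 0.0, 0.0]
contact_force: [-0.4, -0.4, 3.0]
opening: 0.245
finger_force: 30.0
```

Contact, so I'll release, retreat and look.

```bash
python3 -m pendant '[[0.55,[0,0,-0.3],[0,0,0]],[-1,[0,0,0],[0,0,0]],[-1,[0,0,0],[0,0,0]],[-1,[0,0,0],[0,0,0]],[-1,[0,0,-10],[0,0,0]],[-1,[0,0,-30],[0,0,0]],[-1,[0,0,-45],[0,0,0]],[-1,[0,0,-45],[0,0,0]]]'; python3 -m pendant '[[-1,[50,0,-20],[0,0,0]],[-1,[50,0,0],[0,0,0]],[-1,[50,0,0],[0,0,0]],[-1,[50,0,0],[0,0,0]],[-1,[0,0,0],[0,0,0]],[-1,[0,0,0],[0,0,0]]]'; python3 -c "
from h import *
t=cams.snapshot('top');s=cams.snapshot('side')
f=lambda a,k:cv2.resize(a[:,:,::-1],None,fx=k,fy=k,interpolation=cv2.INTER_CUBIC)
cv2.imwrite('pics/s8.png',np.hstack([f(s['img'][110:235,290:410],3.2),f(t['img'][200:325,280:405],3.2)]))"
```

```text
clock: 33.12
tool_pos: [0.5411, -0.1475, 0.1554]
eef_rot: [0.707, 0.707, -0.0, -0.0]
contact_force: [-0.3, -0.0, 0.6]
opening: 0.995
finger_force: 0.0
clock: 33.88
tool_pos: [0.5414, 0.0516, 0.1739]
eef_rot: [0.708, 0.707, -0.0, 0.0]
contact_force: [1.2, -1.1, -0.1]
opening: 0.999
finger_force: 0.0
```

View pics/s8.png

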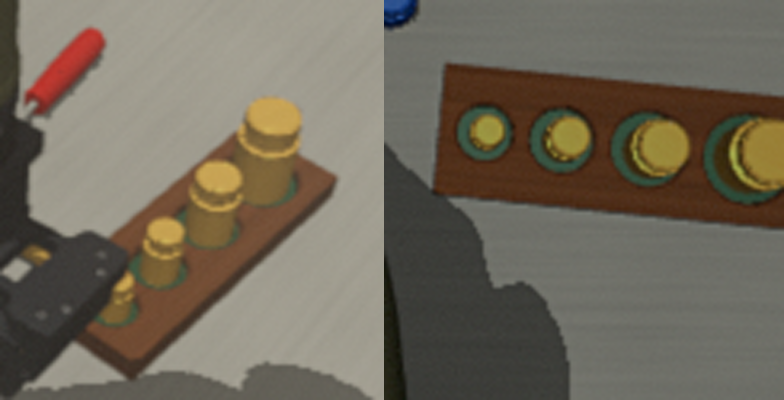

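Both views show all four weights upright inside their wells in size order, so I'm handing in.

```bash
python3 -c "
from plant import r
print(r.finish_job())"
```

```text
the job is handed in; nothing more can be done
None
```

All four brass weights are upright in their own wells, largest to smallest, with the receipt roll and screwdriver untouched; the job was handed in at about 34 s, though no verdict was returned.

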